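# Pack the last sample jar and hold the carrier level

### The job

Set (do not drop) the sample jar that stands on the cutting board into the free place of the steel sample carrier and let go of it. Then take the carrier by its handle, lift it straight up and keep holding it, level and still, about 10 cm above the counter while I wipe underneath: finish while holding it. Keep the jars and the carrier upright, and leave everything else on the counter where it is.

Things in the scene. Friction and masses are not known exactly. Their poses are not given: they have to be found in the camera images.
- carrier: loose steel carrier for four jars, 0.4 kg empty, up to 0.9 kg full: base sheet 194 mm square on feet (its top 12 mm above the counter), deck with four 54 mm holes (its top at 42 mm), two flat uprights at x = +-95.5, y = 0 mm, 16 mm wide, and between them a handle bar along x over the middle, between the rows of jars. Origin: centre of the footprint at counter level, z up
- handle (a point): middle of the carrier's handle bar, 124 mm above the counter as it stands; the bar runs along the carrier's x axis, with a round black sleeve 16 mm thick and 110 mm long centred here. Jar caps in the carrier reach 87 mm above the counter.
- place0 (a point): centre of one of the carrier's four places, on its base sheet 12 mm above the counter (at x -44, y -44 mm in the carrier's frame), under a 54 mm hole of the deck; three places hold jars, one is free (which one varies). There is most room for fingers that take the jar along the carrier's x axis: 40 mm between neighbouring caps.
- place1 (a point): centre of one of the carrier's four places, on its base sheet 12 mm above the counter (at x -44, y +44 mm in the carrier's frame), under a 54 mm hole of the deck; three places hold jars, one is free (which one varies). There is most room for fingers that take the jar along the carrier's x axis: 40 mm between neighbouring caps.
- place2 (a point): centre of one of the carrier's four places, on its base sheet 12 mm above the counter (at x +44, y -44 mm in the carrier's frame), under a 54 mm hole of the deck; three places hold jars, one is free (which one varies). There is most room for fingers that take the jar along the carrier's x axis: 40 mm between neighbouring caps.
- place3 (a point): centre of one of the carrier's four places, on its base sheet 12 mm above the counter (at x +44, y +44 mm in the carrier's frame), under a 54 mm hole of the deck; three places hold jars, one is free (which one varies). There is most room for fingers that take the jar along the carrier's x axis: 40 mm between neighbouring caps.
- jar_a: white sample jar with a screw cap: body 44 mm across, cap 48 mm across (the top 19 mm), 75 mm tall overall, about 0.1 kg; all four are alike. Origin at the centre of its underside, z up its axis. Three stand in the carrier, one on the cutting board; which is which varies.
- jar_b: white sample jar with a screw cap: body 44 mm across, cap 48 mm across (the top 19 mm), 75 mm tall overall, about 0.1 kg; all four are alike. Origin at the centre of its underside, z up its axis. Three stand in the carrier, one on the cutting board; which is which varies.
- jar_c: white sample jar with a screw cap: body 44 mm across, cap 48 mm across (the top 19 mm), 75 mm tall overall, about 0.1 kg; all four are alike. Origin at the centre of its underside, z up its axis. Three stand in the carrier, one on the cutting board; which is which varies.
- jar_d: white sample jar with a screw cap: body 44 mm across, cap 48 mm across (the top 19 mm), 75 mm tall overall, about 0.1 kg; all four are alike. Origin at the centre of its underside, z up its axis. Three stand in the carrier, one on the cutting board; which is which varies.
- board: fixed beige cutting board, 240 x 260 x 12 mm, origin at the centre of its underside. The jar to be packed stands on it, upright, as high as it will stand in the carrier (12 mm). Carrier and board may stand either way round, left and right.
- spoon: steel spoon 190 mm long lying on the board along one edge, origin under its middle; leave alone.
- torch: black hand torch 133 mm long, 41 mm thick, lying; origin under its middle; leave alone.
- magnifier: black magnifying glass 82 mm across with a 90 mm handle along its x axis, lying flat; origin under the lens centre; leave alone.
- thermometer: white probe thermometer 180 mm long, 22 mm wide, 16 mm high, lying along its x axis; origin under the foot of its probe; leave alone.
- trays: stack of white foam trays 140 x 210 x 48 mm; origin under its centre; leave alone.
- sanitizer: pump bottle 70 mm across, 187 mm tall; origin under its centre; leave alone.
- glovebox: cardboard glove box 120 x 230 x 65 mm; origin under its centre; leave alone.
Not all that is in view belongs to the job. Leave any blue look-alike of the jar_a alone. Leave any blue look-alike of the jar_d alone.

How it is judged:
By the outcome, as a careful person would: the job done as asked, in the order asked, and still so for the second after the job is handed in, while the arm keeps its last pose, push and grip.
It also fails if it takes over 53 s, if anything falls off the work surface, if the arm or the gripper's body presses on something with over 40 N, if the wrist force passes 120 N, or if a joint passes its speed limit or range.

### The arm

A 6-joint arm with a two-finger parallel gripper is mounted at the origin on the work surface. World frame = base frame: x ahead of the robot, y to its left, z up, the work surface at z = 0. Lengths are in m, angles in rad, forces in N, time in s.
With the tool pointing down it reaches from about 0.275 to 0.975 m from the base axis. Payload 8.4 kg.
Tool frame: the origin (TCP) lies at the very end of the fingers, on their centre line; the grasp point (between the pads) lies 19 mm behind it (manip.grip_point_offset is the distance from the TCP to the grasp point, in m); y points along the fingers, z is the direction in which the jaws open and shut, and the axes are right-handed (so a half turn about y gives the same grasp; the last joint's range is limited). The gripper opens to 92 mm and grips with 3 to 60 N. Pads are 20 mm wide; open, the fingers measure 128 mm over their backs; the gripper's body (75 mm by 189 mm) begins 69 mm behind the grasp point.
Start: joints at [1.207, 0.353, 1.633, -0, 1.155, -0.002], TCP at [0.221, 0.585, 0.215] pointing down, gripper open.
Joint ranges: [-2.63, 2.63], [-0.92, 2.1], [0.06, 2.66], [-1.3, 4.44], [0, 2.69], [-3.02, 3.02]. Speed limits (rad/s): [2.22, 2.22, 2.79, 3.14, 3.14, 3.14].

### API

Orientations are given as a 3x3 rotation matrix whose columns are the frame's x, y, z axes.
In Python, from bench import get_obs, imaging, manip gives the robot as it stands.
- The arm moves only by the tool step_arm, never from a script. Its argument "increments" is a list that holds one entry, the list of rows, each a list of 7 numbers: the shift along the tool's x, y, z in m, then the turn, a rotation vector about the tool's x, y, z in rad, then the opening, from 0 (shut) to 1 (fully open). In form: [[[dx, dy, dz, ax, ay, az, gripper], ...]]. A call has 1 to 5 rows; each row is the pose to reach, as a shift and turn from the pose commanded when the call began, along the tool's axes at that moment; what a row does not reach only later rows make up. A row lasts 1/10 s, in which the tool goes at most 50 mm and 8.59 degrees, less where a joint would pass 70% of its speed; a pose out of reach is approached as far as the arm can. A call with a gripper value outside its range is refused whole. The fingers move at their own pace and stop on an object; "newtons" is the grip in N (left out, the last holds). Time passes only in rows, so rows that repeat a pose let the fingers close. It gives the time, the measured TCP pose, the force and the opening at its end, in the units of the state.
- get_obs(): the state, without advancing time (a new reading comes with each control period).
- imaging.snapshot(name): name is "scene" or "side" or "wrist"; returns a dict with "frame" (420x560x3 uint8, red, green, blue), "K" (3x3 intrinsics, pixels), "k1" (the pictures are not rectified: a ray, as slopes to the right and down, at radius r is drawn at 1 + k1 r^2 times it, then the intrinsics apply), "view" (4x4, takes a point from world to camera coordinates). Camera axes: x right, y down, z forward; pixel columns grow to the right and rows downward; lengths in m; the calibration is good to about 2 mm. A picture is of the moment at which its call begins. There is no depth.
- manip.finish_job(): hands the job in, once; it reports no verdict.
The state is a dict: "time_s": time; "qpos": joint angles; "qvel": joint speeds; "joint_torque": joint torques, N m; "ee_pos": TCP position; "eef_rot": TCP orientation; "wrist_force": force on the tool from outside, world axes, zero at the start; "ft_torque": the same for the moment, N m; "finger_gap": opening from 0.0 (shut) to 1.0 (fully open).
Only numpy, scipy, OpenCV 4.12 (cv2) and the standard library are available. Lean on these libraries where they do the work, as an engineer would, in place of code of your own. Each camera call takes 0.05 s, during which the arm holds its last target.

## Working session

There is one attempt and no reset: what is moved stays moved. The work goes in short steps, Python scripts to look and compute and a tool call to move; the robot and the scene stay as the last step left them, time stands still between calls to the robot, and variables do not carry over. Pictures are saved under pics/ and viewed, and the job is handed in when it is done.

Besides the shell and the picture viewer there is one more tool, called after "Request:" in YAML: its name, and indented under it one key for each argument. step_arm: Moves the arm, as the interface text tells. Its arguments: {"type":"object","properties":{"increments":{"type":"array"},"newtons":{"type":"number"}},"required":["increments"]}

```bash
mkdir -p pics; ls; cat > h.py <<'E'
import numpy as np, cv2
from bench import get_obs, imaging, manip
def snap(name,fn):
    s=imaging.snapshot(name); cv2.imwrite('pics/'+fn+'.png',s['frame'][:,:,::-1]); np.savez('pics/'+fn+'.npz',**{k:np.array(v) for k,v in s.items()}); return s
def load(fn): return dict(np.load('pics/'+fn+'.npz'))
def proj(s,P):
    P=np.atleast_2d(P); c=(s['view'][:3,:3]@P.T).T+s['view'][:3,3]; u=c[:,:2]/c[:,2:]; r2=(u**2).sum(1,keepdims=True); u=u*(1+s['k1']*r2)
    return u@np.diag([s['K'][0,0],s['K'][1,1]])+s['K'][:2,2]
def ray(s,px):
    d=(np.array(px,float)-s['K'][:2,2])/[s['K'][0,0],s['K'][1,1]]; u=d.copy()
    for _ in range(30): u=d/(1+s['k1']*(u@u))
    R=s['view'][:3,:3]; o=-R.T@s['view'][:3,3]; return o,R.T@np.array([u[0],u[1],1])
def atz(s,px,z):
    o,d=ray(s,px); return o+d*(z-o[2])/d[2]
E
python3 - <<'E'
from h import *
for n in ['scene','side','wrist']:
    s=snap(n,n+'0'); print(n,s['K'].tolist() if hasattr(s['K'],'tolist') else s['K'],s['k1'],(-s['view'][:3,:3].T@s['view'][:3,3]).round(3))
o=get_obs(); print(o); print(manip.grip_point_offset)
E
```

```text
pics
scene [[388.492627117554, 0.0, 280.6263188869466], [0.0, 388.492627117554, 212.06409901903982], [0.0, 0.0, 1.0]] -0.07236905296570367 [1.221 0.399 0.87 ]
side [[413.65031067609266, 0.0, 285.66602329905294], [0.0, 413.65031067609266, 210.56935341964927], [0.0, 0.0, 1.0]] -0.12402548469996064 [-0.121  0.811  0.95 ]
wrist [[299.2614137486925, 0.0, 283.2535303146804], [0.0, 299.2614137486925, 207.1255613547424], [0.0, 0.0, 1.0]] -0.04667357906266366 [0.159 0.608 0.385]
{'time_s': 0.15, 'qpos': array([ 1.20657506e+00,  3.53496297e-01,  1.63392559e+00, -9.18667792e-06,
        1.15521440e+00, -2.41631723e-03]), 'qvel': array([-0.00072321, -0.00263914, -0.00419675,  0.00093571, -0.00080335,
       -0.00185208]), 'joint_torque': array([ 3.01529089e-04, -5.94198883e+01, -3.34467602e+01,  6.96211844e-02,
        2.02800531e-02, -4.32688228e-05]), 'ee_pos': array([0.2211093 , 0.58419182, 0.21404777]), 'eef_rot': array([[ 9.35260778e-01, -3.63911844e-04,  3.53959241e-01],
       [-3.53959428e-01, -9.78167318e-04,  9.35260267e-01],
       [ 5.87907313e-06, -9.99999455e-01, -1.04365156e-03]]), 'wrist_force': array([-0.083744  , -0.65264482, -0.61622876]), 'ft_torque': array([-0.01438166,  0.01159642,  0.01201798]), 'finger_gap': 0.9970703095435738}
0.0187
```

View pics/scene0.png

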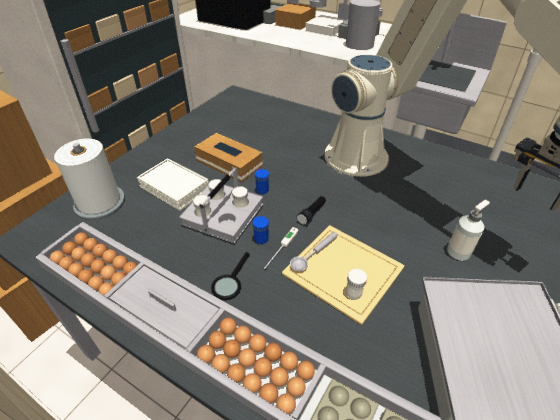

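View pics/side0.png

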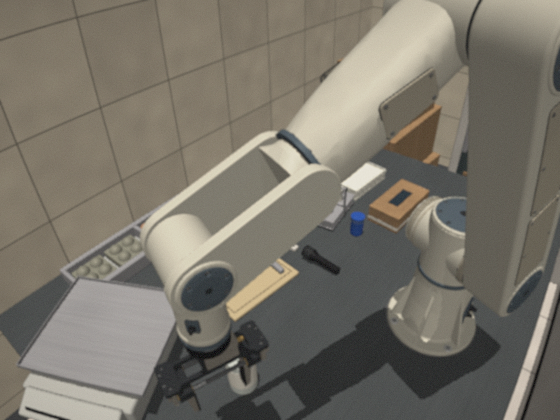

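View pics/wrist0.png

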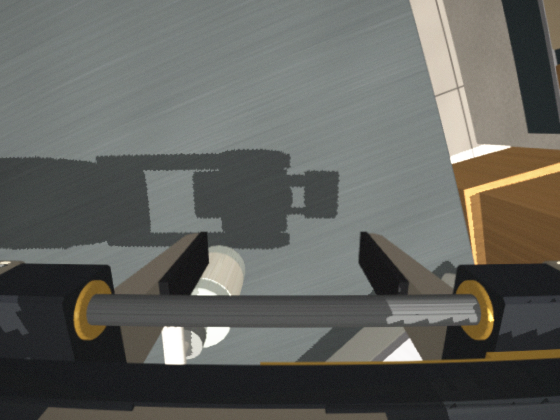

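```bash
python3 - <<'E'
from h import *
im=cv2.imread('pics/scene0.png')
cv2.imwrite('pics/c1.png',cv2.resize(im[155:255,165:285],None,fx=6,fy=6,interpolation=cv2.INTER_CUBIC))
cv2.imwrite('pics/c2.png',cv2.resize(im[220:325,275:410],None,fx=5.5,fy=5.5,interpolation=cv2.INTER_CUBIC))
s=load('scene0')
for n,p,z in [('jar cap',(357,276),.087),('jar base',(355,297),.012),('carr',(222,212),.04),('bottle',(462,255),0)]: print(n,atz(s,p,z).round(3))
E
```

```text
jar cap [0.608 0.25  0.087]
jar base [0.616 0.258 0.012]
carr [ 0.558 -0.221  0.04 ]
bottle [0.307 0.473 0.   ]
```

View pics/c1.png

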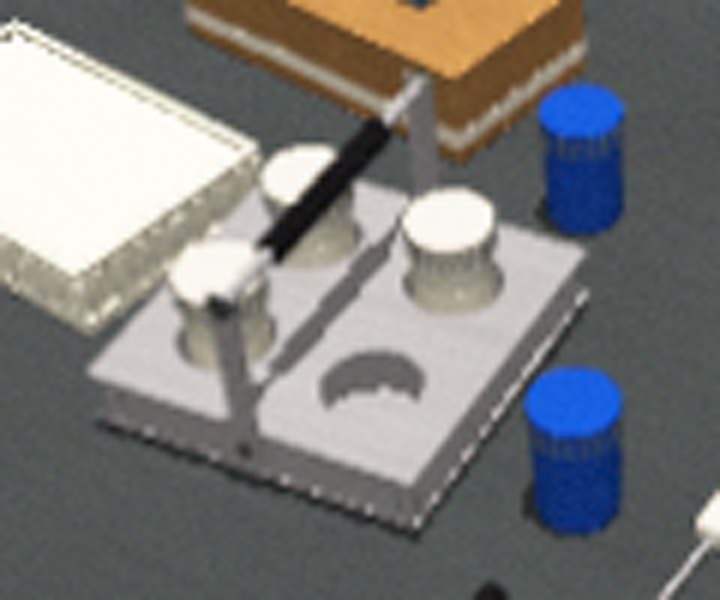

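View pics/c2.png

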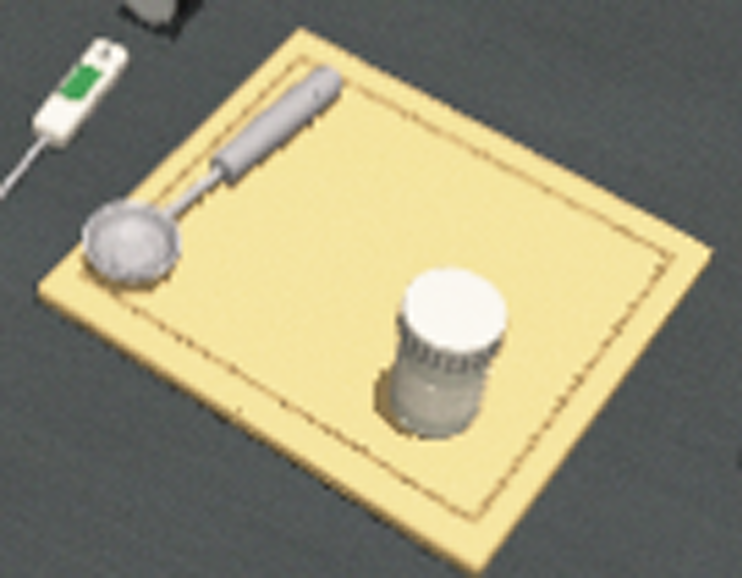

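```bash
cat > fit.py <<'E'
from h import *
from scipy.optimize import least_squares
s=load('scene0')
c=lambda a,b:(165+(a+.5)/6-.5,155+(b+.5)/6-.5)
obs=[c(448,213),c(309,175),c(213,272),c(373,383),c(385,128),c(275,250),c(585,252),c(413,487),c(92,372)]
X=np.linalg.norm
for p,z in zip(obs,[.087]*3+[.042]+[.124]*2+[.042]*3): print(atz(s,p,z).round(4))
# model: x axis +x toward camera guess; 
M=np.array([(-.044,.044,.087),(-.044,-.044,.087),(.044,-.044,.087),(.044,.044,.042),(-.055,0,.124),(.055,0,.124),(-.097,.097,.042),(.097,.097,.042),(.097,-.097,.042)])
def f(v):
    ct,st=np.cos(v[2]),np.sin(v[2]); W=np.c_[v[0]+ct*M[:,0]-st*M[:,1],v[1]+st*M[:,0]+ct*M[:,1],M[:,2]]
    return (proj(s,W)-obs)
r=least_squares(lambda v:f(v).ravel(),[.558,-.221,.3],loss='soft_l1'); print(r.x,np.degrees(r.x[2])); print(f(r.x).round(2))
j=atz(s,(275+(454.5)/5.5-.5,220+312.5/5.5-.5),.087); print('jar',j)
v=r.x; R=np.array([[np.cos(v[2]),-np.sin(v[2])],[np.sin(v[2]),np.cos(v[2])]]); print('free',v[:2]+R@[.044,.044])
E
python3 fit.py
```

```text
[ 0.4866 -0.2016  0.087 ]
[ 0.4993 -0.2841  0.087 ]
[ 0.587  -0.2772  0.087 ]
[ 0.5748 -0.1895  0.042 ]
[ 0.482 -0.242  0.124]
[ 0.5884 -0.2296  0.124 ]
[ 0.4327 -0.1529  0.042 ]
[ 0.6233 -0.1283  0.042 ]
[ 0.6438 -0.3191  0.042 ]
[ 0.53693309 -0.23692143  0.11818957] 6.771763654175967
[[ 0.55  0.59]
 [-0.25 -0.31]
 [ 0.69 -0.02]
 [ 0.24  0.29]
 [-0.41 -0.08]
 [-0.91  0.51]
 [ 0.81 -0.53]
 [ 0.07 -0.44]
 [-0.83 -0.15]]
jar [0.6083459  0.25029811 0.087     ]
free [ 0.57543789 -0.18804014]
```

```bash
cat >> h.py <<'E'
from scipy.spatial.transform import Rotation as Ro
def to(p,ang,pr=True):
    """delta from measured pose to TCP p, tool z at world angle ang (rad), pointing down"""
    o=get_obs(); R=o['eef_rot']; z=np.array([np.cos(ang),np.sin(ang),0]); y=np.array([0,0,-1.]); x=np.cross(y,z)
    Rt=np.c_[x,y,z]; d=R.T@(np.array(p)-o['ee_pos']); w=Ro.from_matrix(R.T@Rt).as_rotvec()
    print('t',round(o['time_s'],2),'pos',o['ee_pos'].round(4),'d',d.round(4),'w',w.round(4),'F',o['wrist_force'].round(1),'gap',round(o['finger_gap'],3)); return d,w
E
python3 -c "
from h import *
to((.608,.25,.315),.118)"
```

```text
t 0.15 pos [0.2211 0.5842 0.214 ] d [ 0.4801 -0.1008 -0.1757] w [9.000e-04 1.091e+00 6.000e-04] F [-0.1 -0.7 -0.6] gap 0.997
```

Request:
step_arm:
  increments:
    - [[0,-0.05,0,0,0.1,0,1],[0,-0.1,0,0,0.24,0,1],[0.03,-0.1,-0.02,0,0.38,0,1],[0.07,-0.1,-0.035,0,0.52,0,1],[0.11,-0.1,-0.05,0,0.66,0,1]]

```text
time_s: 0.65
ee_pos: [0.3069, 0.498, 0.3149]
eef_rot: [[0.518, 0.0, 0.855], [-0.855, 0.0, 0.518], [-0.0, -1.0, 0.001]]
wrist_force: [1.0, 1.0, -1.1]
finger_gap: 0.998
```

```bash
python3 -c "
from h import *
to((.608,.25,.25),.118)"
```

```text
t 0.65 pos [0.3069 0.498  0.3149] d [0.3682 0.0649 0.129 ] w [-5.000e-04  4.267e-01 -3.000e-04] F [ 1.   1.  -1.1] gap 0.998
```

Request:
step_arm:
  increments:
    - [[0.04,0.0,0.014,0,0.1,0,1],[0.085,0.0,0.03,0,0.2,0,1],[0.13,0.01,0.046,0,0.3,0,1],[0.175,0.02,0.062,0,0.4,0,1],[0.22,0.03,0.078,0,0.427,0,1]]

```text
time_s: 1.15
ee_pos: [0.4889, 0.3504, 0.2842]
eef_rot: [[0.118, 0.0, 0.993], [-0.993, 0.0, 0.118], [-0.0, -1.0, 0.0]]
wrist_force: [1.2, 0.1, 0.2]
finger_gap: 1.0
```

```bash
python3 -c "
from h import *
to((.608,.25,.25),.118)"
```

```text
t 1.15 pos [0.4889 0.3504 0.2842] d [0.1138 0.0342 0.1064] w [-0.0001  0.0004 -0.0001] F [1.2 0.1 0.2] gap 1.0
```

Request:
step_arm:
  increments:
    - [[0.03,0.01,0.028,0,0,0,1],[0.06,0.02,0.055,0,0,0,1],[0.09,0.034,0.085,0,0,0,1],[0.114,0.044,0.106,0,0,0,1],[0.114,0.044,0.106,0,0,0,1]]

```text
time_s: 1.65
ee_pos: [0.6084, 0.2484, 0.2383]
eef_rot: [[0.118, -0.002, 0.993], [-0.993, -0.002, 0.118], [0.002, -1.0, -0.002]]
wrist_force: [-0.0, 0.3, 0.9]
finger_gap: 0.999
```

```bash
python3 -c "
from h import *
to((.608,.25,.059),.118)
s=snap('wrist','w1'); print(proj(s,[[.6083,.2503,.087],[.6083,.2503,.012]]))
s=snap('side','s1')"
```

```text
t 1.65 pos [0.6084 0.2484 0.2383] d [-0.002   0.1793  0.0002] w [0.0023 0.0007 0.0017] F [-0.   0.3  0.9] gap 0.999
[[283.11648307 193.87301605]
 [283.2396374  182.74433353]]
```

View pics/w1.png

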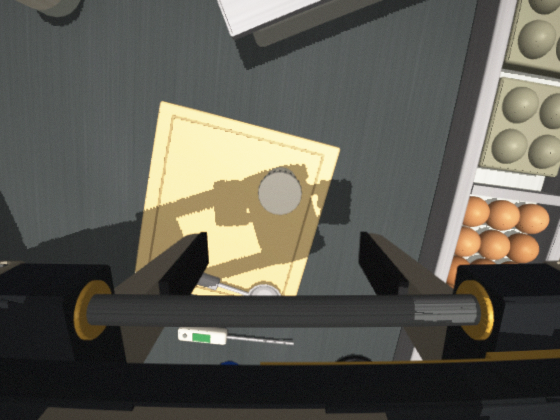

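View pics/s1.png

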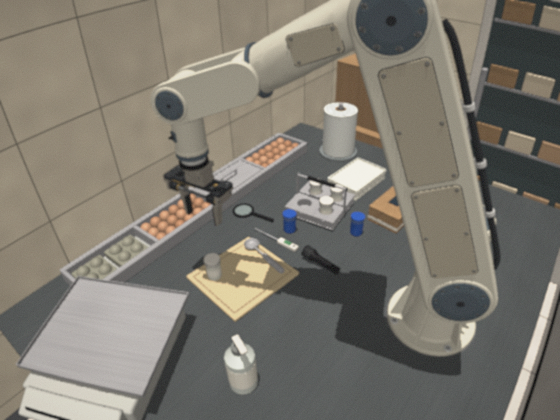

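```bash
python3 - <<'E'
from h import *
im=cv2.imread('pics/w1.png'); cv2.imwrite('pics/c3.png',cv2.resize(im[150:240,230:340],None,fx=6,fy=6,interpolation=cv2.INTER_CUBIC))
im=cv2.imread('pics/s1.png'); cv2.imwrite('pics/c4.png',cv2.resize(im[150:240,270:370],None,fx=7,fy=6.6,interpolation=cv2.INTER_CUBIC))
s=load('s1'); 
cx,cy,th=.5369,-.2369,.1182
M=np.array([(-.044,.044,.087),(-.044,-.044,.087),(.044,-.044,.087),(.044,.044,.042),(-.055,0,.124),(.055,0,.124),(-.097,.097,.042),(.097,.097,.042),(.097,-.097,.042)])
ct,st=np.cos(th),np.sin(th);W=np.c_[cx+ct*M[:,0]-st*M[:,1],cy+st*M[:,0]+ct*M[:,1],M[:,2]]
print(((proj(s,W)-[270,150])*[7,6.6]).round(0))
E
```

```text
[[387. 323.]
 [461. 241.]
 [311. 198.]
 [232. 342.]
 [448. 231.]
 [255. 175.]
 [432. 474.]
 [ 93. 364.]
 [269. 194.]]
```

View pics/c3.png

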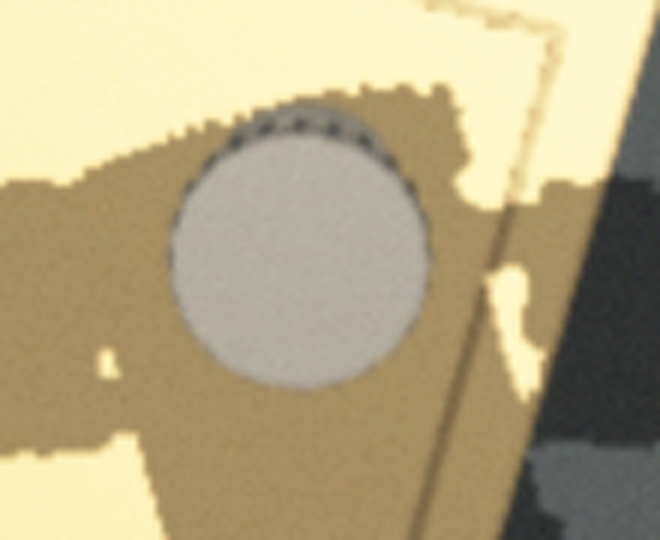

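View pics/c4.png

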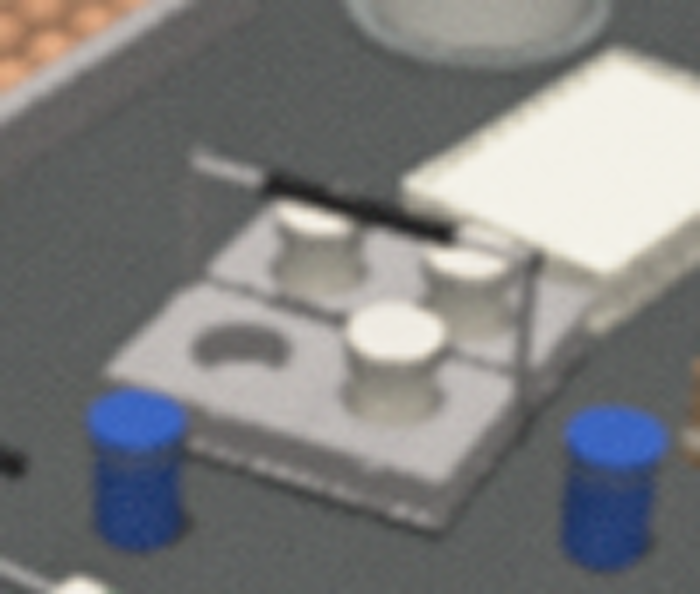

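```bash
python3 -c "
from h import *
s=load('w1'); print(atz(s,(280-.4,193-.1),.087))
to((.606,.2495,.059),.118)"
```

```text
[0.60434269 0.25092081 0.087     ]
t 1.75 pos [0.6066 0.2511 0.2399] d [ 0.0015  0.1809 -0.0006] w [0.0015 0.0024 0.0001] F [-0.5  0.4  0.9] gap 1.0
```

Request:
step_arm:
  increments:
    - [[0,0.04,0,0,0,0,1],[0,0.08,0,0,0,0,1],[0,0.12,-0.001,0,0,0,1],[0,0.15,-0.001,0,0,0,1],[0,0.18,-0.001,0,0,0,1]]

```text
time_s: 2.25
ee_pos: [0.6048, 0.253, 0.0599]
eef_rot: [[0.123, 0.0, 0.992], [-0.992, 0.0, 0.123], [-0.0, -1.0, 0.0]]
wrist_force: [-1.0, 0.5, 0.3]
finger_gap: 0.998
```

```bash
python3 -c "
from h import *
to((.606,.2505,.059),.118)
s=snap('wrist','w2'); to((.606,.2505,.059),.118)"
```

```text
t 2.25 pos [0.6048 0.253  0.0599] d [0.0026 0.0009 0.0009] w [-0.0001  0.0055 -0.0004] F [-1.   0.5  0.3] gap 0.998
t 2.3 pos [0.6021 0.2518 0.0551] d [ 0.0018 -0.0039  0.0037] w [0.0059 0.0056 0.0014] F [-2.  -1.  -3.4] gap 1.001
```

View pics/w2.png

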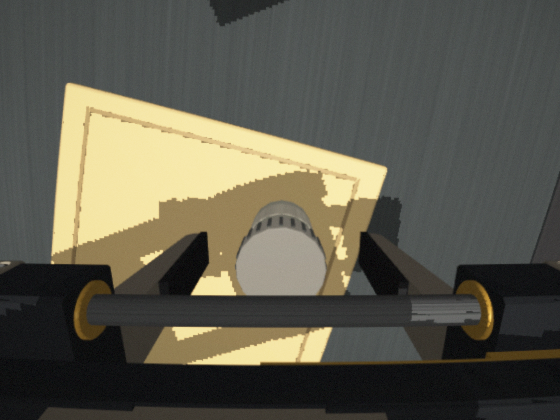

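Request:
step_arm:
  increments:
    - [[0,0,0,0,0,0,1],[0,0,0,0,0,0,1]]

```text
time_s: 2.5
ee_pos: [0.6063, 0.2527, 0.0624]
eef_rot: [[0.123, 0.002, 0.992], [-0.992, 0.001, 0.123], [-0.001, -1.0, 0.002]]
wrist_force: [-0.0, 0.0, 0.8]
finger_gap: 0.998
```

```bash
python3 -c "
from h import *
to((.606,.2505,.059),.118)
s=snap('wrist','w3'); to((.606,.2505,.059),.118)
im=cv2.imread('pics/w3.png'); cv2.imwrite('pics/c5.png',cv2.resize(im[190:310,180:400],None,fx=3.5,fy=3.5,interpolation=cv2.INTER_CUBIC))"
```

```text
t 2.5 pos [0.6063 0.2527 0.0624] d [ 0.0021  0.0034 -0.0006] w [-0.0018  0.0049 -0.0006] F [-0.   0.   0.8] gap 0.998
t 2.55 pos [0.6068 0.2526 0.0628] d [ 0.002   0.0038 -0.0011] w [-0.0028  0.0047 -0.0009] F [0.4 0.2 0.1] gap 0.998
```

View pics/c5.png

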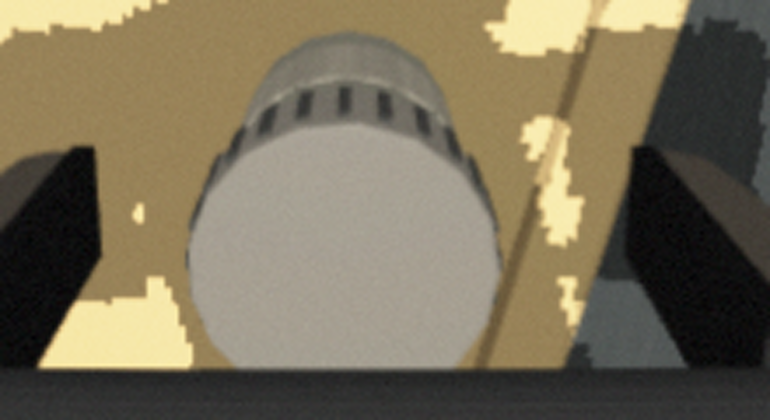

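Request:
step_arm:
  increments:
    - [[0.002,0.003,-0.003,0,0.005,0,1],[0.002,0.003,-0.003,0,0.005,0,0.7],[0.002,0.003,-0.003,0,0.005,0,0.6],[0.002,0.003,-0.003,0,0.005,0,0.3],[0.002,0.003,-0.003,0,0.005,0,0.3]]
  newtons: 25

```text
time_s: 3.05
ee_pos: [0.6032, 0.2491, 0.0578]
eef_rot: [[0.117, 0.0, 0.993], [-0.993, 0.0, 0.117], [-0.0, -1.0, 0.0]]
wrist_force: [-0.1, 0.2, 0.5]
finger_gap: 0.677
```

Request:
step_arm:
  increments:
    - [[0,0,0,0,0,0,0.3],[0,0,0,0,0,0,0.3],[0,0,0,0,0,0,0.3]]
  newtons: 25

```text
time_s: 3.35
ee_pos: [0.6032, 0.2492, 0.0576]
eef_rot: [[0.117, 0.0, 0.993], [-0.993, -0.0, 0.117], [0.0, -1.0, 0.0]]
wrist_force: [0.2, 0.4, -0.2]
finger_gap: 0.514
```

```bash
python3 -c "
from h import *
s=snap('wrist','w4'); to((.606,.2505,.059),.118)
"
```

```text
t 3.4 pos [0.6032 0.2492 0.0575] d [-0.001  -0.0015  0.003 ] w [-0.    -0.001  0.   ] F [1.  0.  0.6] gap 0.517
```

View pics/w4.png

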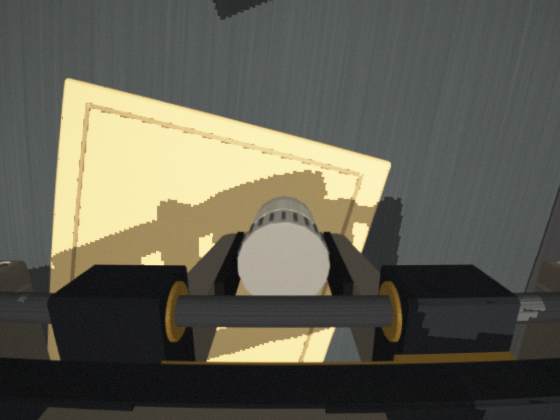

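```bash
python3 -c "
from h import *
s=load('w4'); print(atz(s,(284,262),.087))
im=cv2.imread('pics/w4.png'); cv2.imwrite('pics/c6.png',cv2.resize(im[190:310,200:370],None,fx=4.5,fy=4.5,interpolation=cv2.INTER_CUBIC))"
```

```text
[0.60368366 0.25228319 0.087     ]
```

View pics/c6.png

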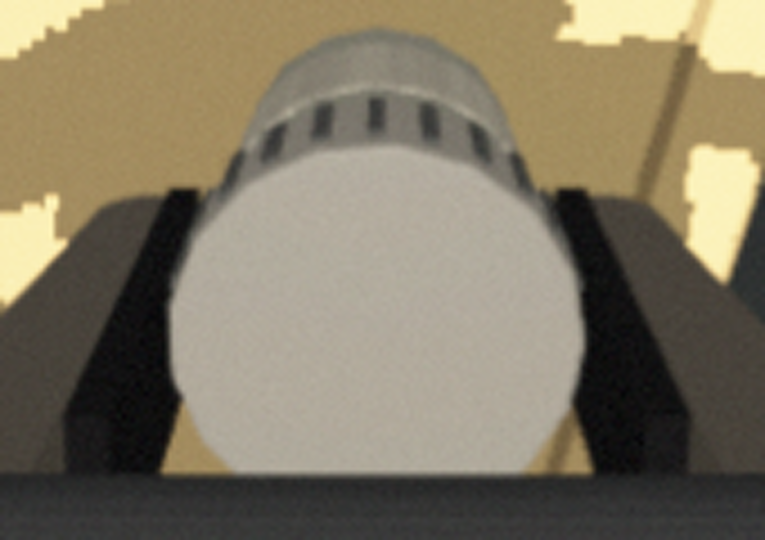

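Request:
step_arm:
  increments:
    - [[0,-0.02,0,0,0,0,0.3],[0,-0.055,0,0,0,0,0.3],[0,-0.095,0,0,0,0,0.3],[0,-0.13,0,0,0,0,0.3],[0,-0.15,0,0,0,0,0.3]]

```text
time_s: 3.9
ee_pos: [0.604, 0.2495, 0.2107]
eef_rot: [[0.117, 0.003, 0.993], [-0.993, 0.001, 0.117], [-0.001, -1.0, 0.003]]
wrist_force: [-0.2, 0.3, -0.7]
finger_gap: 0.513
```

```bash
python3 -c "
from h import *
to((.575,-.188,.208),.118);to((.575,-.1,.208),.118)
"
```

```text
t 3.9 pos [0.604  0.2495 0.2107] d [ 0.4312  0.0021 -0.0799] w [-0.0031 -0.001  -0.0009] F [-0.2  0.3 -0.7] gap 0.513
t 3.9 pos [0.604  0.2495 0.2107] d [ 0.3438  0.0022 -0.0696] w [-0.0031 -0.001  -0.0009] F [-0.2  0.3 -0.7] gap 0.513
```

Request:
step_arm:
  increments:
    - [[0.03,0,-0.005,0,0,0,0.3],[0.075,0,-0.013,0,0,0,0.3],[0.12,0,-0.021,0,0,0,0.3],[0.165,0,-0.029,0,0,0,0.3],[0.21,0,-0.037,0,0,0,0.3]]

```text
time_s: 4.4
ee_pos: [0.5903, 0.0346, 0.2075]
eef_rot: [[0.117, -0.0, 0.993], [-0.993, -0.0, 0.117], [0.0, -1.0, -0.0]]
wrist_force: [0.9, -0.7, -1.6]
finger_gap: 0.516
```

Request:
step_arm:
  increments:
    - [[0.045,0,-0.008,0,0,0,0.3],[0.09,0,-0.016,0,0,0,0.3],[0.135,0,-0.024,0,0,0,0.3],[0.18,0,-0.032,0,0,0,0.3],[0.225,0,-0.04,0,0,0,0.3]]

```text
time_s: 4.9
ee_pos: [0.5768, -0.1936, 0.2075]
eef_rot: [[0.117, -0.0, 0.993], [-0.993, 0.0, 0.117], [-0.0, -1.0, -0.0]]
wrist_force: [0.6, -0.2, -0.7]
finger_gap: 0.515
```

```bash
python3 -c "
from h import *
to((.575,-.26,.208),.118)
"
```

```text
t 4.9 pos [ 0.5768 -0.1936  0.2075] d [ 0.0657 -0.0005 -0.0096] w [ 0.0002 -0.0009 -0.0002] F [ 0.6 -0.2 -0.7] gap 0.515
```

Request:
step_arm:
  increments:
    - [[0.035,0,-0.005,0,0,0,0.3],[0.066,0,-0.01,0,0,0,0.3],[0.066,0,-0.01,0,0,0,0.3],[0.066,0,-0.01,0,0,0,0.3]]

```text
time_s: 5.3
ee_pos: [0.5747, -0.2589, 0.2072]
eef_rot: [[0.115, -0.001, 0.993], [-0.993, 0.001, 0.115], [-0.001, -1.0, -0.001]]
wrist_force: [0.4, 0.2, -1.5]
finger_gap: 0.519
```

```bash
python3 -c "
from h import *
s=snap('wrist','w5')
to((.575,-.188,.208),.118)
cx,cy,th=.5369,-.2369,.1182
M=np.array([(-.044,.044,.087),(.044,.044,.042),(-.097,.097,.042),(.097,.097,.042)])
ct,st=np.cos(th),np.sin(th);W=np.c_[cx+ct*M[:,0]-st*M[:,1],cy+st*M[:,0]+ct*M[:,1],M[:,2]]
print(proj(s,W))
im=cv2.imread('pics/w5.png'); cv2.imwrite('pics/c7.png',cv2.resize(im[90:290,110:410],None,fx=2.6,fy=2.6,interpolation=cv2.INTER_CUBIC))"
```

```text
t 5.35 pos [ 0.5749 -0.2581  0.2072] d [-0.0696 -0.0007  0.0083] w [ 0.0006 -0.0015 -0.0008] F [-0.3  1.1 -1.7] gap 0.519
[[199.29765548 130.24524156]
 [290.92966245 130.22916568]
 [158.46567893  80.1973944 ]
 [341.23258981  78.86333354]]
```

View pics/w5.png

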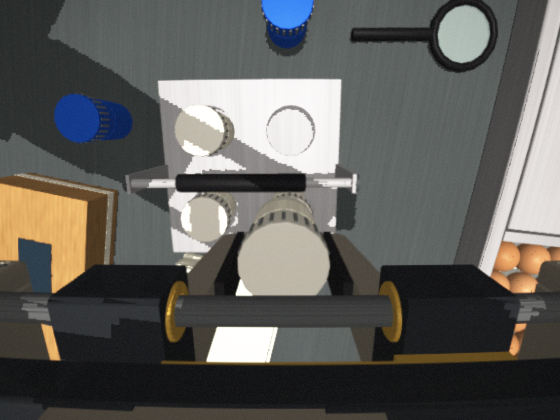

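View pics/c7.png

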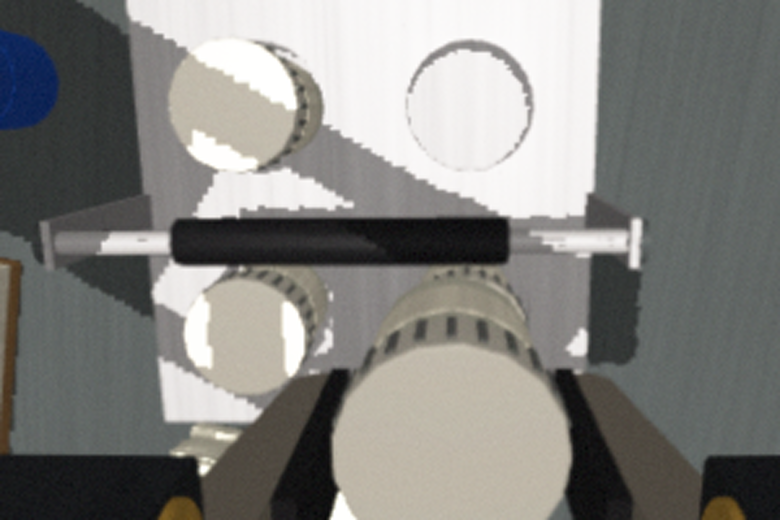

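```bash
python3 -c "
from h import *
s=load('w4'); print(atz(s,(283.5,267.5),.0875)-[.6032,.2492,0])
s=load('w5'); print(atz(s,(283.2,266.7),.237)-[.5749,-.2585,0])
# model circle
for d in [0,.002,.004]:
  a=np.linspace(0,6.28,60); P=np.c_[.5749+.024*np.cos(a),-.2585+d+.024*np.sin(a),0*a+.237]; q=proj(s,P); print(d,q.min(0),q.max(0))
to((.5755,-.190,.11),.118)
"
```

```text
[0.00056031 0.00024965 0.0875    ]
[2.31235019e-04 2.66006493e-04 2.37000000e-01]
0 [235.8561843  222.22472636] [329.48707494 308.41683868]
0.002 [236.15034125 218.34120871] [330.0920754  305.12791599]
0.004 [236.44713301 214.43187394] [330.70042914 301.81565158]
t 5.35 pos [ 0.5749 -0.2581  0.2072] d [-0.0675  0.0973  0.0086] w [ 0.0006 -0.0015 -0.0008] F [-0.3  1.1 -1.7] gap 0.519
```

Request:
step_arm:
  increments:
    - [[-0.03,0,0.004,0,0,0,0.3],[-0.069,0,0.0085,0,0,0,0.3],[-0.069,0.03,0.0085,0,0,0,0.3],[-0.069,0.06,0.0085,0,0,0,0.3],[-0.069,0.085,0.0085,0,0,0,0.3]]

```text
time_s: 5.85
ee_pos: [0.5754, -0.1869, 0.1215]
eef_rot: [[0.119, -0.0, 0.993], [-0.993, 0.0, 0.119], [-0.0, -1.0, -0.0]]
wrist_force: [-0.2, 0.8, -1.4]
finger_gap: 0.519
```

Request:
step_arm:
  increments:
    - [[0,0,0,0,0,0,0.3],[0,0,0,0,0,0,0.3]]

```text
time_s: 6.05
ee_pos: [0.5756, -0.1881, 0.1229]
eef_rot: [[0.118, -0.001, 0.993], [-0.993, 0.0, 0.118], [-0.0, -1.0, -0.001]]
wrist_force: [0.8, -0.4, -0.7]
finger_gap: 0.514
```

```bash
python3 -c "
from h import *
snap('scene','sc2');s=snap('wrist','w6');snap('side','s2')
to((.5755,-.1885,.058),.118)
im=cv2.imread('pics/sc2.png'); cv2.imwrite('pics/c8.png',cv2.resize(im[125:255,165:305],None,fx=4.5,fy=4.5,interpolation=cv2.INTER_CUBIC))
im=cv2.imread('pics/s2.png'); cv2.imwrite('pics/c9.png',cv2.resize(im[130:250,260:390],None,fx=5,fy=5,interpolation=cv2.INTER_CUBIC))
"
```

```text
t 6.2 pos [ 0.5767 -0.1891  0.1243] d [-0.0008  0.0663 -0.0013] w [-0.0023 -0.0007  0.001 ] F [ 0.4 -1.4 -1.4] gap 0.517
```

View pics/c8.png

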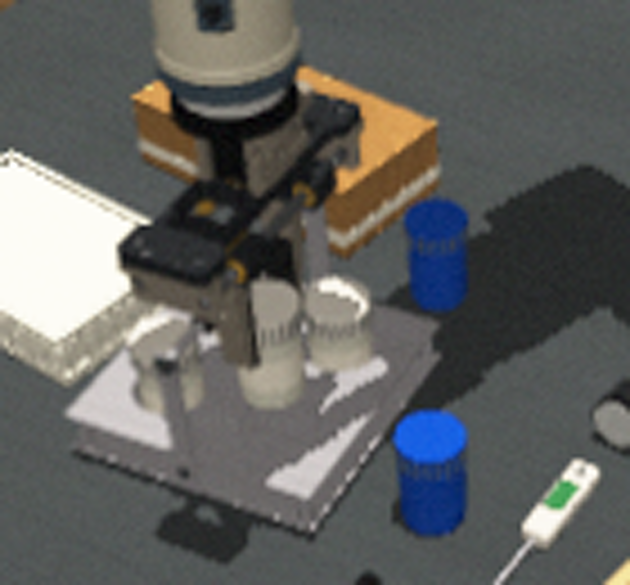

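View pics/c9.png

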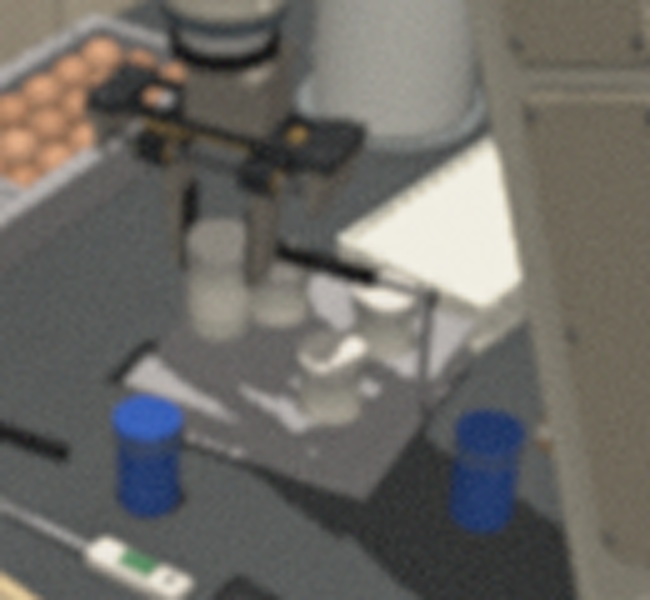

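View pics/w6.png

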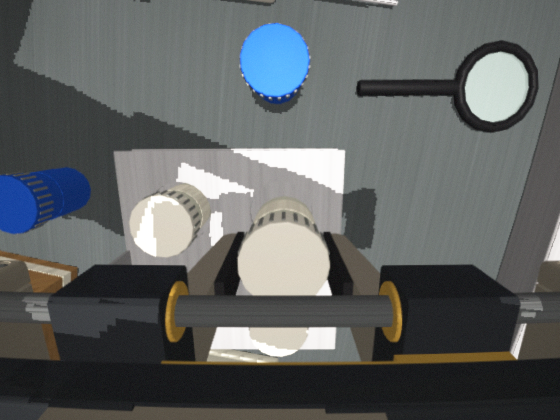

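Request:
step_arm:
  increments:
    - [[0,0.02,0,0,0,0,0.3],[0,0.035,0,0,0,0,0.3],[0,0.045,0,0,0,0,0.3],[0,0.053,0,0,0,0,0.3],[0,0.058,0,0,0,0,0.3]]

```text
time_s: 6.7
ee_pos: [0.5754, -0.1891, 0.064]
eef_rot: [[0.117, -0.001, 0.993], [-0.993, 0.0, 0.117], [-0.0, -1.0, -0.0]]
wrist_force: [0.5, -0.1, -0.8]
finger_gap: 0.515
```

Request:
step_arm:
  increments:
    - [[0,0.001,0,0,0,0,0.3],[0,0.002,0,0,0,0,0.3],[0,0.003,0,0,0,0,0.3]]

```text
time_s: 7.0
ee_pos: [0.5759, -0.1892, 0.062]
eef_rot: [[0.117, 0.001, 0.993], [-0.993, -0.0, 0.117], [0.0, -1.0, 0.001]]
wrist_force: [0.4, 0.7, -0.5]
finger_gap: 0.517
```

```bash
python3 -c "
from h import *
s=snap('side','s3')
to((.5755,-.1885,.058),.118)
im=cv2.imread('pics/s3.png'); cv2.imwrite('pics/c10.png',cv2.resize(im[130:250,260:390],None,fx=5,fy=5,interpolation=cv2.INTER_CUBIC))
"
```

```text
t 7.05 pos [ 0.5758 -0.1892  0.0618] d [-0.0007  0.0038 -0.0002] w [-0.0005 -0.001   0.0003] F [ 0.2  0.9 -1.7] gap 0.512
```

View pics/c10.png

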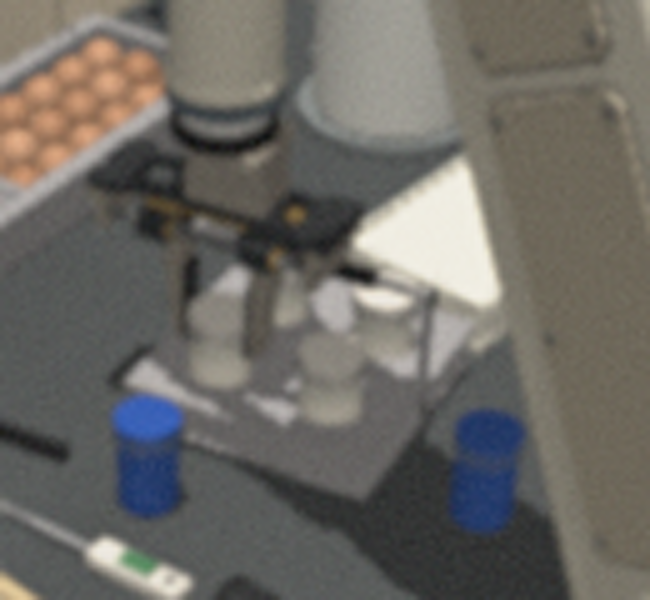

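Jar is in the hole, about 4 mm above seating. Lower until contact shows.

Request:
step_arm:
  increments:
    - [[0,0.001,0,0,0,0,0.3],[0,0.002,0,0,0,0,0.3],[0,0.003,0,0,0,0,0.3]]

```text
time_s: 7.35
ee_pos: [0.5757, -0.1891, 0.0587]
eef_rot: [[0.117, 0.0, 0.993], [-0.993, -0.0, 0.117], [0.0, -1.0, 0.0]]
wrist_force: [-0.2, 0.1, -2.2]
finger_gap: 0.516
```

Request:
step_arm:
  increments:
    - [[0,0.0005,0,0,0,0,0.3],[0,0.001,0,0,0,0,0.3],[0,0.001,0,0,0,0,0.3]]

```text
time_s: 7.65
ee_pos: [0.5756, -0.1891, 0.0576]
eef_rot: [[0.117, -0.0, 0.993], [-0.993, -0.0, 0.117], [0.0, -1.0, -0.0]]
wrist_force: [0.4, 0.7, -1.6]
finger_gap: 0.519
```

Request:
step_arm:
  increments:
    - [[0,0.0005,0,0,0,0,0.3],[0,0.001,0,0,0,0,0.3]]

```text
time_s: 7.85
ee_pos: [0.5758, -0.1892, 0.0574]
eef_rot: [[0.117, 0.0, 0.993], [-0.993, -0.0, 0.117], [0.0, -1.0, 0.0]]
wrist_force: [-2.4, 1.0, 12.5]
finger_gap: 0.512
```

Request:
step_arm:
  increments:
    - [[0,0.0005,0,0,0,0,0.3],[0,0.001,0,0,0,0,0.3]]

```text
time_s: 8.05
ee_pos: [0.5759, -0.1892, 0.0573]
eef_rot: [[0.117, 0.001, 0.993], [-0.993, -0.0, 0.117], [0.0, -1.0, 0.001]]
wrist_force: [-2.7, 1.2, 16.9]
finger_gap: 0.512
```

Request:
step_arm:
  increments:
    - [[0,-0.0015,0,0,0,0,0.3],[0,-0.0015,0,0,0,0,0.55],[0,-0.0015,0,0,0,0,0.65],[0,-0.0015,0,0,0,0,0.72],[0,-0.0015,0,0,0,0,0.72]]

```text
time_s: 8.55
ee_pos: [0.5755, -0.189, 0.0569]
eef_rot: [[0.117, -0.0, 0.993], [-0.993, 0.0, 0.117], [-0.0, -1.0, -0.0]]
wrist_force: [-0.4, 0.4, -0.2]
finger_gap: 0.724
```

Request:
step_arm:
  increments:
    - [[0,-0.005,0,0,0,0,0.72],[0,-0.02,0,0,0,0,0.72],[0,-0.045,0,0,0,0,0.72],[0,-0.08,0,0,0,0,0.72],[0,-0.12,0,0,0,0,0.72]]

```text
time_s: 9.05
ee_pos: [0.575, -0.1889, 0.1788]
eef_rot: [[0.117, -0.001, 0.993], [-0.993, 0.0, 0.117], [-0.0, -1.0, -0.001]]
wrist_force: [0.7, -0.6, -0.7]
finger_gap: 0.717
```

```bash
python3 -c "
from h import *
s=snap('wrist','w7')
to((.5369,-.2369,.2),.118-np.pi/2)
"
```

```text
t 9.1 pos [ 0.5787 -0.1901  0.1863] d [ 0.0417 -0.0139 -0.0469] w [-0.0092  1.5698 -0.0034] F [ 2.6 -0.9  4.7] gap 0.723
```

View pics/w7.png

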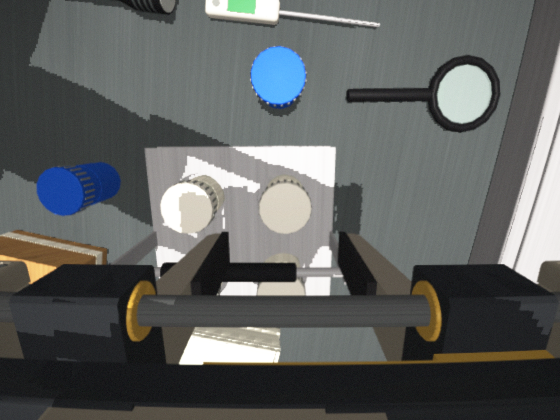

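Request:
step_arm:
  increments:
    - [[0,-0.02,0,0,0.1,0,1],[0.005,-0.03,-0.006,0,0.24,0,1],[0.013,-0.03,-0.015,0,0.38,0,1],[0.02,-0.03,-0.025,0,0.52,0,1],[0.028,-0.03,-0.033,0,0.66,0,1]]

```text
time_s: 9.6
ee_pos: [0.5458, -0.221, 0.2084]
eef_rot: [[-0.521, 0.001, 0.853], [-0.853, -0.0, -0.521], [-0.0, -1.0, 0.001]]
wrist_force: [0.7, 0.8, 0.2]
finger_gap: 1.0
```

```bash
python3 -c "
from h import *
to((.5369,-.2369,.2),.118-np.pi/2)
"
```

```text
t 9.6 pos [ 0.5458 -0.221   0.2084] d [0.0183 0.0084 0.0007] w [-1.100e-03  9.042e-01 -8.000e-04] F [0.7 0.8 0.2] gap 1.0
```

Request:
step_arm:
  increments:
    - [[0.004,0,0,0,0.14,0,1],[0.008,0,0,0,0.28,0,1],[0.012,0,0,0,0.42,0,1],[0.016,0,0,0,0.56,0,1],[0.018,0,0,0,0.7,0,1]]

```text
time_s: 10.1
ee_pos: [0.5368, -0.2365, 0.2083]
eef_rot: [[-0.949, 0.001, 0.316], [-0.316, -0.001, -0.949], [-0.001, -1.0, 0.001]]
wrist_force: [0.4, 0.1, 0.5]
finger_gap: 0.999
```

Request:
step_arm:
  increments:
    - [[0,0,0,0,0.1,0,1],[0,0,0,0,0.204,0,1],[0,0,0,0,0.204,0,1],[0,0,0,0,0.204,0,1]]

```text
time_s: 10.5
ee_pos: [0.5369, -0.2362, 0.2079]
eef_rot: [[-0.992, 0.001, 0.126], [-0.126, -0.0, -0.992], [-0.001, -1.0, 0.001]]
wrist_force: [0.6, -0.4, -0.1]
finger_gap: 0.996
```

```bash
python3 -c "
from h import *
s=snap('wrist','w8')
to((.5369,-.2369,.105),.118-np.pi/2)
cx,cy,th=.5369,-.2369,.1182
M=np.array([(-.055,0,.124),(.055,0,.124),(-.044,.044,.087),(-.044,-.044,.087),(.044,.044,.087),(.044,-.044,.087)])
ct,st=np.cos(th),np.sin(th);W=np.c_[cx+ct*M[:,0]-st*M[:,1],cy+st*M[:,0]+ct*M[:,1],M[:,2]]
print(proj(s,W))"
```

```text
t 10.55 pos [ 0.5369 -0.2362  0.2077] d [1.000e-04 1.027e-01 7.000e-04] w [-0.0004  0.0086 -0.0006] F [-0.5 -0.1 -0.1] gap 0.996
[[283.19384941 269.79219017]
 [284.36643687 148.96378309]
 [240.84474025 243.9252239 ]
 [325.65519972 244.6179809 ]
 [238.6063724  158.24815255]
 [329.52356035 159.06904548]]
```

View pics/w8.png

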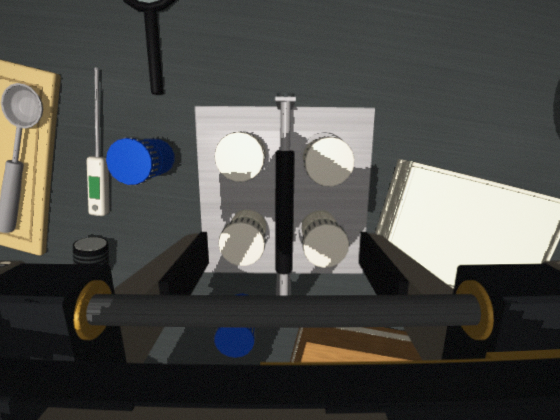

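Request:
step_arm:
  increments:
    - [[0.001,0.03,0.001,0,0.007,0,1],[0.001,0.06,0.001,0,0.007,0,1],[0.001,0.085,0.001,0,0.007,0,1],[0.001,0.097,0.001,0,0.007,0,1],[0.001,0.102,0.001,0,0.007,0,1]]

```text
time_s: 11.05
ee_pos: [0.5354, -0.237, 0.1042]
eef_rot: [[-0.993, -0.002, 0.118], [-0.118, 0.001, -0.993], [0.001, -1.0, -0.001]]
wrist_force: [0.6, -0.2, -0.5]
finger_gap: 0.997
```

Request:
step_arm:
  increments:
    - [[0,0,0,0,0,0,1],[0,0,0,0,0,0,0.5],[0,0,0,0,0,0,0.35]]

```text
time_s: 11.35
ee_pos: [0.5367, -0.2376, 0.1063]
eef_rot: [[-0.993, 0.002, 0.117], [-0.117, -0.001, -0.993], [-0.002, -1.0, 0.001]]
wrist_force: [0.8, -0.6, 0.0]
finger_gap: 0.848
```

```bash
python3 -c "
from h import *
s=snap('wrist','w9')
to((.5369,-.2369,.105),.118-np.pi/2)"
```

```text
t 11.4 pos [ 0.5366 -0.2375  0.1062] d [-0.0004  0.0012 -0.0006] w [-0.0009 -0.001  -0.0015] F [-0.8  0.1  0.4] gap 0.806
```

View pics/w9.png

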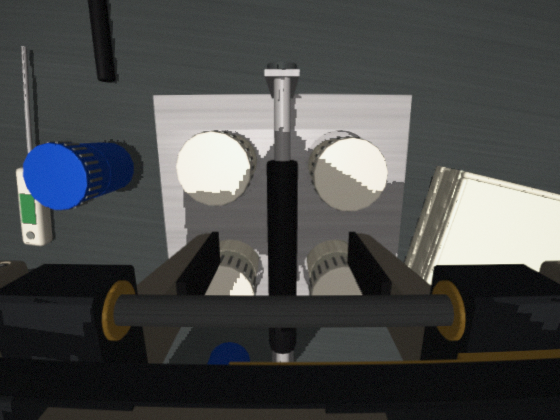

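Request:
step_arm:
  increments:
    - [[0,0.001,0,0,0,0,0.3],[0,0.001,0,0,0,0,0.2],[0,0.001,0,0,0,0,0],[0,0.001,0,0,0,0,0],[0,0.001,0,0,0,0,0]]
  newtons: 55

```text
time_s: 11.9
ee_pos: [0.5359, -0.2372, 0.1041]
eef_rot: [[-0.993, -0.0, 0.117], [-0.117, 0.0, -0.993], [0.0, -1.0, -0.0]]
wrist_force: [-0.4, -0.3, 0.4]
finger_gap: 0.369
```

Request:
step_arm:
  increments:
    - [[0,0,0,0,0,0,0],[0,0,0,0,0,0,0],[0,0,0,0,0,0,0],[0,0,0,0,0,0,0],[0,0,0,0,0,0,0]]
  newtons: 55

```text
time_s: 12.4
ee_pos: [0.5359, -0.2372, 0.1041]
eef_rot: [[-0.993, -0.0, 0.117], [-0.117, 0.0, -0.993], [0.0, -1.0, -0.0]]
wrist_force: [0.9, -0.0, 0.2]
finger_gap: 0.16
```

Request:
step_arm:
  increments:
    - [[0,0,0,0,0,0,0],[0,0,0,0,0,0,0]]
  newtons: 55

```text
time_s: 12.6
ee_pos: [0.5359, -0.2372, 0.1041]
eef_rot: [[-0.993, -0.0, 0.117], [-0.117, 0.0, -0.993], [0.0, -1.0, -0.0]]
wrist_force: [-0.5, 0.6, 0.0]
finger_gap: 0.156
```

Request:
step_arm:
  increments:
    - [[0,-0.003,0,0,0,0,0],[0,-0.007,0,0,0,0,0],[0,-0.012,0,0,0,0,0],[0,-0.017,0,0,0,0,0],[0,-0.02,0,0,0,0,0]]

```text
time_s: 13.1
ee_pos: [0.536, -0.2373, 0.1246]
eef_rot: [[-0.993, 0.0, 0.117], [-0.117, -0.0, -0.993], [-0.0, -1.0, 0.0]]
wrist_force: [0.6, -0.9, -8.2]
finger_gap: 0.157
```

```bash
python3 -c "
from h import *
s=snap('wrist','w10');snap('scene','sc3')
to((.5359,-.2372,.204),.118-np.pi/2)
im=cv2.imread('pics/sc3.png'); cv2.imwrite('pics/c11.png',cv2.resize(im[125:255,165:305],None,fx=4.5,fy=4.5,interpolation=cv2.INTER_CUBIC))"
```

```text
t 13.2 pos [ 0.5363 -0.2374  0.1247] d [ 0.0003 -0.0793 -0.0002] w [-0.0006 -0.0012 -0.0009] F [ 1.1 -0.5 -8.3] gap 0.157
```

View pics/c11.png

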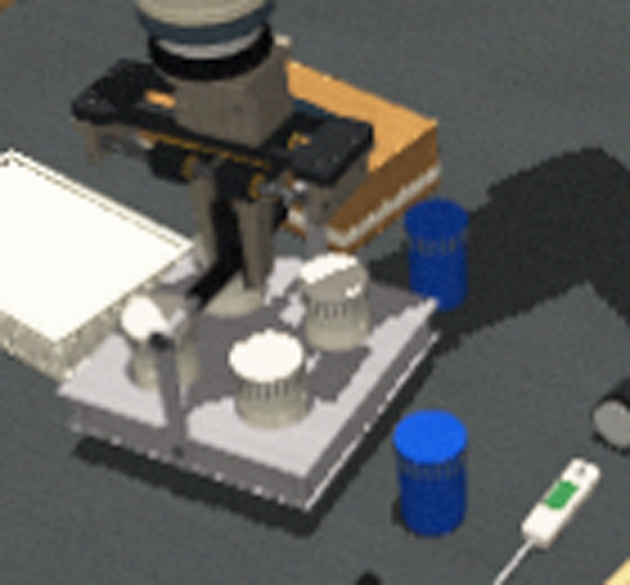

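View pics/w10.png

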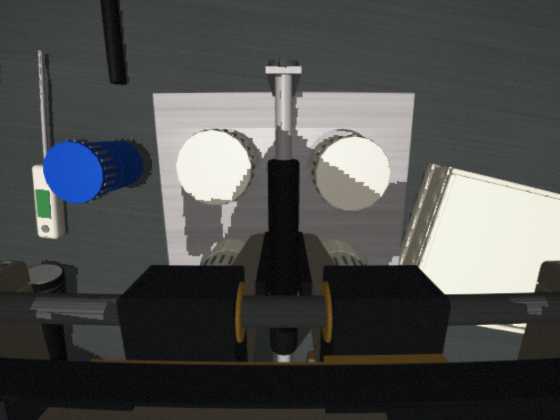

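Request:
step_arm:
  increments:
    - [[0,-0.006,0,0,0,0,0],[0,-0.016,0,0,0,0,0],[0,-0.028,0,0,0,0,0],[0,-0.04,0,0,0,0,0],[0,-0.052,0,0,0,0,0]]

```text
time_s: 13.7
ee_pos: [0.5361, -0.2374, 0.1776]
eef_rot: [[-0.993, 0.001, 0.117], [-0.117, -0.0, -0.993], [-0.001, -1.0, 0.0]]
wrist_force: [-0.3, -0.3, -8.2]
finger_gap: 0.16
```

Request:
step_arm:
  increments:
    - [[0,-0.01,0,0,0,0,0],[0,-0.018,0,0,0,0,0],[0,-0.024,0,0,0,0,0],[0,-0.027,0,0,0,0,0],[0,-0.028,0,0,0,0,0]]

```text
time_s: 14.2
ee_pos: [0.5359, -0.2372, 0.2043]
eef_rot: [[-0.993, 0.0, 0.117], [-0.117, -0.0, -0.993], [-0.0, -1.0, 0.0]]
wrist_force: [-0.9, -0.6, -7.7]
finger_gap: 0.161
```

Request:
step_arm:
  increments:
    - [[0,0,0,0,0,0,0],[0,0,0,0,0,0,0],[0,0,0,0,0,0,0],[0,0,0,0,0,0,0],[0,0,0,0,0,0,0]]

```text
time_s: 14.7
ee_pos: [0.5358, -0.2372, 0.2039]
eef_rot: [[-0.993, -0.0, 0.116], [-0.116, 0.0, -0.993], [0.0, -1.0, -0.0]]
wrist_force: [-0.3, 0.2, -7.2]
finger_gap: 0.158
```

```bash
python3 -c "
from h import *
snap('scene','sc4');snap('side','s4');s=snap('wrist','w11')
to((.5359,-.2372,.204),.118-np.pi/2); print(get_obs()['qvel'].round(4),get_obs()['ft_torque'])
im=cv2.imread('pics/sc4.png'); cv2.imwrite('pics/c12.png',cv2.resize(im[105:255,145:305],None,fx=4,fy=4,interpolation=cv2.INTER_CUBIC))
im=cv2.imread('pics/s4.png'); cv2.imwrite('pics/c13.png',cv2.resize(im[100:300,200:400],None,fx=3,fy=3,interpolation=cv2.INTER_CUBIC))"
```

```text
t 14.85 pos [ 0.5359 -0.2372  0.204 ] d [-0.  0. -0.] w [ 0.     -0.0012  0.    ] F [ 0.5  0.4 -7.8] gap 0.158
[-0.0001  0.001  -0.0006 -0.0005 -0.0008 -0.0005] [-0.01145939  0.17236354 -0.02535168]
```

View pics/c12.png

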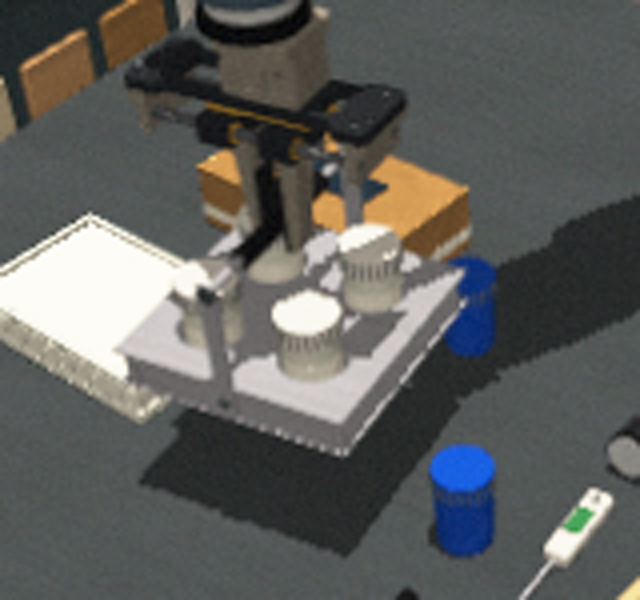

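View pics/c13.png

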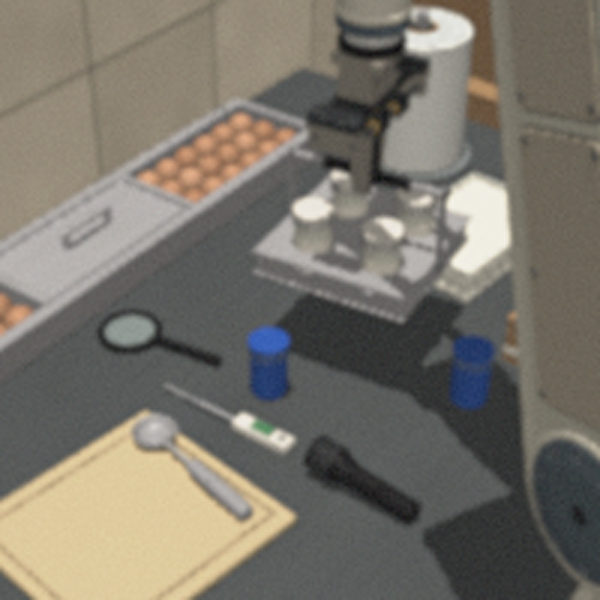

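View pics/w11.png

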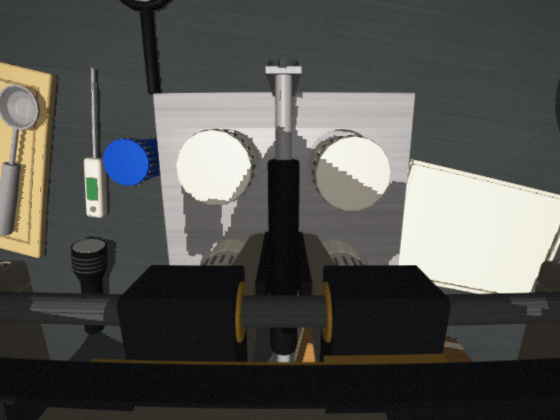

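The carrier hangs level and still. It is 100 mm up with all four jars upright in their places, and the wrist view of the handle is unchanged from the start of the lift, so nothing is slipping.

```bash
python3 -c "
from h import *
print(manip.finish_job())"
```

```text
the job is handed in; nothing more can be done
None
```

The jar from the cutting board is in the carrier's free place, and the arm is holding the carrier by its handle, about 10 cm above the counter. I handed the job in at about 14.9 s of the 53 s allowed.

- **Jar:** I gripped it by the cap and lowered it until it touched the base sheet, with about 17 N of contact force. I then opened the fingers just enough to let go.
- **Carrier:** I gripped the middle of the handle at 55 N and lifted it straight up by 100 mm.
- **Last checks:** The tool is vertical and not moving. The load reads about 7.8 N, or 0.8 kg, which fits a full carrier. Between the first 20 mm of the lift and the end, the carrier did not shift in the wrist camera, so it isn't slipping or tilting. All four jars look upright, and in the final views I saw nothing else on the counter moved.
- **Disagreements:** The side camera put the carrier about 4 mm from where the scene camera did, and the scene and wrist cameras put the jar 3–4 mm apart. I went with the wrist camera, which matched the hole to within a pixel. The final finger opening reads about 14.5 mm on the 16 mm sleeve; I put that down to the pads or sleeve giving slightly, and the grip is steady.

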